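# Mirror the row of paint bottles into the carrier

### The job

The three bottles and the jar in the aluminium tray are to be served to a student sitting on the other side of the table: move them one by one into the empty wooden carrier, one to a bay, with their left-to-right order reversed, so that the leftmost in the tray ends up in the rightmost bay and so on down the row. Set each down gently, upright in the middle of its bay; do not drop any or knock any over.

Things in the scene. Friction and masses are not known exactly. Their poses are not given: they have to be found in the camera images.
- pot_tall: Tall slim round bottle, 35 mm diameter up to 80 high, then a narrower shoulder and cap (25 diameter); 105 high in all, 0.11 kg. Origin: centre of its underside; z up. White plastic, black screw cap, closed.
- pot_jar: Squat wide round jar, 52 mm diameter, 58 high with its equally wide cap (which is the top 12), 0.14 kg. Origin: centre of its underside; z up. White plastic, black screw cap, closed.
- pot_square: Square bottle, 40 x 40 mm, straight sides up to 62 high, then a cap 26 diameter; 82 high in all, 0.13 kg. Its x and y axes are square to its sides; it starts square to the tray within 0.1 rad. Origin: centre of its underside; z up. White plastic, black screw cap, closed.
- pot_hex: Hexagonal bottle, 42 mm across flats (48 across corners), straight sides up to 68 high, then a cap 30 diameter; 92 high in all, 0.14 kg. Two of its flats face along its x axis; it starts square to the tray within 0.1 rad. Origin: centre of its underside; z up. White plastic, black screw cap, closed.
- mat_tall: Round cork mat, 54 mm diameter, under the tall slim bottle at the start. 4 mm thick, fixed to the tray (it stays there and so marks where that one stood). Origin: centre of its underside.
- mat_jar: Round cork mat, 72 mm diameter, under the squat jar at the start. 4 mm thick, fixed to the tray (it stays there and so marks where that one stood). Origin: centre of its underside.
- mat_square: Square cork mat, 62 x 62 mm, under the square bottle at the start. 4 mm thick, fixed to the tray (it stays there and so marks where that one stood). Origin: centre of its underside.
- mat_hex: Hexagonal cork mat, 62 mm across flats, under the hexagonal bottle at the start. 4 mm thick, fixed to the tray (it stays there and so marks where that one stood). Origin: centre of its underside.
- drying_tray: Flat aluminium tray, 92 (x) x 336 (y) mm, rim 10 high, fixed, nearer or farther than the carrier. Origin: centre of its underside. Its long y axis points to the robot's left (within 0.14 rad). Four cork mats at y = +120, +40, -40, -120 in any order; mat tops 8 above the table; a bottle or jar stands within 5 of each one's middle.
- carrier: Wooden carrier, 92 (x) x 338 (y) mm, fixed, empty at first. Origin: centre of its underside. Its long y axis points to the robot's left (within 0.14 rad). Four bays, centres at x = 0, y = +120, +40, -40, -120, each 82 (x) x 75 (y) inside; bay floor 8 above the origin; side walls and dividers 5 thick, tops at 20; end boards 8 thick, tops at 40.

How it is judged:
By the outcome, as a careful person would: the job done as asked, in the order asked, and still so for the second after the job is handed in, with the robot touching nothing.
It also fails if it takes over 115 s, if anything falls off the work surface, if the arm or the gripper's body presses on something with over 40 N, if the wrist force passes 120 N, or if a joint passes its speed limit or range.

### The arm

A 7-joint arm with a two-finger parallel gripper is mounted at the origin on the work surface. World frame = base frame: x ahead of the robot, y to its left, z up, the work surface at z = 0. Lengths are in m, angles in degrees, forces in N, time in s.
With the tool pointing down it reaches from about 0.4 to 0.85 m from the base axis. Payload 6.9 kg.
Tool frame: the origin (TCP) lies between the finger pads; the fingertips stand robot.tip_extent ahead of it and the grasp point (between the pads) lies 2 mm behind it (robot.tip_extent is the distance from the TCP to the fingertips, in m); z points along the fingers, y is the line along which they close (so a half turn about z gives the same grasp; the last joint's range is limited). The gripper opens to 85 mm and grips with 20 to 120 N. Pads are 22 mm wide; open, the fingers measure 114 mm over their backs; the gripper's body (76 mm by 85 mm) begins 54 mm behind the grasp point. The pads swing forward as they close: fully open they stand 13 mm farther back than shut.
Start: joints at [77.091, 29.078, -13.613, 85.955, 7.202, 65.827, -8.869], TCP at [0.203, -0.591, 0.248] pointing down, gripper open.
Joint ranges: [-176.47, 176.47], [-13.61, 117.27], [-81.72, 77.17], [0.22, 143.17], [-87.28, 267.28], [10, 112.55], [-165.47, 165.47]. Speed limits (degrees/s): [136.94, 136.94, 180, 180, 180, 180, 180].

### API

Orientations are given as a 3x3 rotation matrix whose columns are the frame's x, y, z axes.
In Python, from plant import robot gives the robot as it stands.
- The arm moves only by the tool carry_out, never from a script. Its arguments are lists of equal length, an entry for each row: "dp": the shift along the tool's x, y, z scaled (see below), a list of three; "dr": the turn, a rotation vector about the tool's x, y, z scaled (see below), a list of three. A call has 1 to 12 rows; each row is the pose to reach, as a shift and turn from the pose commanded when the call began, along the tool's axes at that moment; what a row does not reach only later rows make up. The controller multiplies each number of a shift by 800 mm and each number of a turn by 90 degrees. A row lasts 1/12 s, in which the tool goes at most 41.7 mm and 7.16 degrees, less where a joint would pass 70% of its speed; a pose out of reach is approached as far as the arm can. A call with a number of a shift or a turn outside -1 to 1 is refused whole. A call with a gripper value outside its range is refused whole. "grip" is the opening, from 0 (shut) to 1 (fully open), set as the call begins (left out, the last holds). The fingers move at their own pace and stop on an object; "force" is the grip in N (left out, the last holds). Time passes only in rows, so rows that repeat a pose let the fingers close. It gives the time, the measured TCP pose, the force, the opening and the grip force at its end, in the units of the state.
- robot.observe(): the state, without advancing time (a new reading comes with each control period).
- robot.get_image(name): name is "scene" or "top"; returns the picture (480x640x3 uint8, blue, green, red); there is no depth.
- robot.get_calibration(name): a dict with "K" (3x3 intrinsics, pixels), "dist" ([k1, k2, p1, p2, k3] as OpenCV has them; the pictures are not rectified), "position" and "attitude" of the camera in the world. Camera axes: x right, y up, looking along -z (the intrinsics and any distortion apply to the point x, -y, -z); pixel columns grow to the right and rows downward; lengths in m; the calibration is good to about 2 mm. A picture is of the moment at which its call begins. get_calibration takes no time and is no camera call.
- robot.finish_job(): hands the job in; it is judged then, once.
The state is a dict: "t": time; "qpos": joint angles; "joint_velocities": joint speeds; "effort": joint torques, N m; "ee_pos": TCP position; "tcp_rot": TCP orientation; "contact_force": force on the tool from outside, world axes, zero at the start; "ft_torque": the same for the moment, N m; "finger_gap": finger opening in m; "grip_force": force on a finger pad.
Only numpy, scipy, OpenCV 4.12 (cv2) and the standard library are available. Lean on these libraries where they do the work, as an engineer would, in place of code of your own. Each camera call takes 0.05 s, during which the arm holds its last target. There are 200 camera calls.

## Working session

There is one attempt and no reset: what is moved stays moved. The work goes in short steps, Python scripts to look and compute and a tool call to move; the robot and the scene stay as the last step left them, time stands still between calls to the robot, and variables do not carry over. Pictures are saved under pics/ and viewed, at most 14 in all, crops included, and the job is handed in when it is done.

Besides the shell and the picture viewer there is one more tool, called after "Request:" as name(argument=value, ...), one argument or row to a line, values as JSON. carry_out: Moves the arm, as the interface text tells. Its arguments: {"type":"object","properties":{"dp":{"type":"array","items":{"type":"array","items":{"type":"number","minimum":-1,"maximum":1}}},"dr":{"type":"array","items":{"type":"array","items":{"type":"number","minimum":-1,"maximum":1}}},"grip":{"type":"number"},"force":{"type":"number"}},"required":["dp","dr"]}

```bash
mkdir -p pics; ls; python3 - <<'E'
from plant import robot
import cv2,numpy as np
np.set_printoptions(precision=4,suppress=True)
for n in("scene","top"):
    cv2.imwrite(f"pics/{n}0.png",robot.get_image(n)); c=robot.get_calibration(n)
    for k in c: print(n,k,np.array(c[k]).tolist())
s=robot.observe(); print(robot.tip_extent); [print(k,np.round(s[k],4).tolist()) for k in("t","ee_pos","tcp_rot","finger_gap","contact_force")]
E
```

```text
pics
scene K [[434.06723924403246, 0.0, 321.2438276835029], [0.0, 434.06723924403246, 242.86297393179368], [0.0, 0.0, 1.0]]
scene dist [-0.059044539439794076, 0.0, 0.0, 0.0, 0.0]
scene position [0.966803162838612, 0.2029932781911996, 0.47509933639574453]
scene attitude [[-0.4729581202188896, -0.5887418693240518, 0.6555102042103049], [0.881046834585756, -0.32293383645408474, 0.3456446333150077], [0.00819095754073028, 0.741010626494565, 0.6714433406004547]]
top K [[557.7991252038394, 0.0, 313.8348234436014], [0.0, 557.7991252038394, 238.53654076637284], [0.0, 0.0, 1.0]]
top dist [-0.06342506523749576, 0.0, 0.0, 0.0, 0.0]
top position [0.45312725116658603, -0.010015330432774375, 0.8186445059201352]
top attitude [[-0.001455598766268158, 0.9939934799370023, -0.10942962613003858], [-0.9997488837479918, 0.0010005545927975303, 0.022386789299747835], [0.022361812915685318, 0.10943473275535155, 0.9937424156137691]]
0.017
t 0.1
ee_pos [0.2028, -0.5907, 0.2475]
tcp_rot [[0.9458, 0.3248, -0.0006], [0.3248, -0.9458, 0.0015], [-0.0, -0.0016, -1.0]]
finger_gap 0.0858
contact_force [-0.1826, 0.9233, -0.9211]
```

View pics/scene0.png

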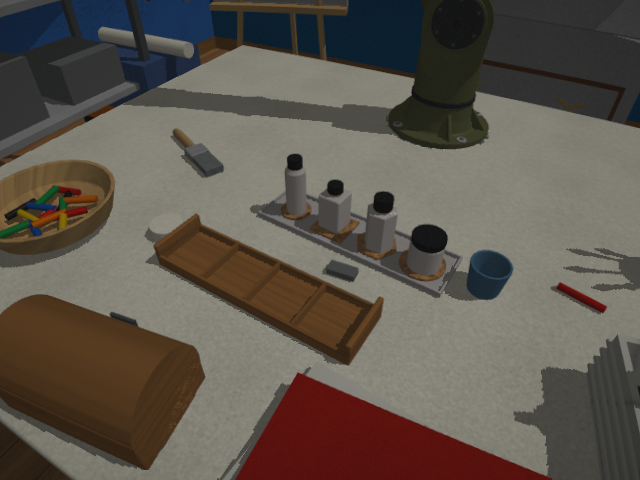

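View pics/top0.png

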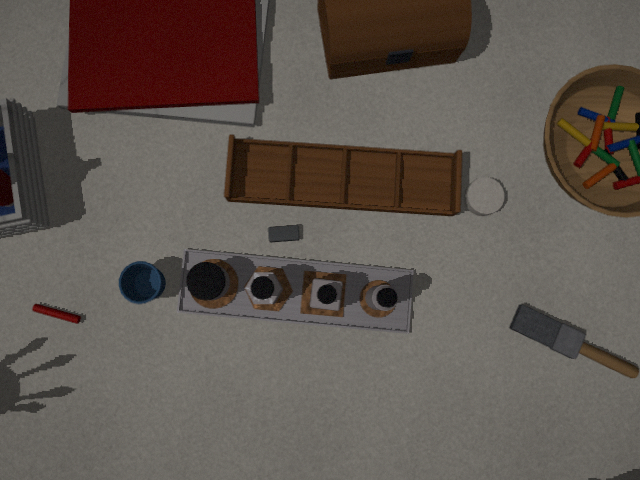

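Both views show the tray nearer the robot. In the top view, left to right, the jar cap is at (206,281), hex at (262,288), square at (327,293) and tall at (386,297). The empty carrier spans columns 226–461, rows 136–214. So jar goes to the rightmost bay, then hex, square, and tall to the leftmost.

```bash
cat > h.py <<'E'
import cv2,numpy as np
from plant import robot
np.set_printoptions(precision=4,suppress=True)
F=np.diag([1.,-1,-1])
def ray(n,uv):
    c=robot.get_calibration(n)
    p=cv2.undistortPoints(np.array(uv,float).reshape(-1,1,2),np.array(c["K"]),np.array(c["dist"])).reshape(-1,2)
    d=np.c_[p,np.ones(len(p))]@F@np.array(c["attitude"]).T
    return np.array(c["position"]),d/np.linalg.norm(d,axis=1)[:,None]
def plane(n,uv,z):
    o,d=ray(n,uv); return o+d*((z-o[2])/d[:,2])[:,None]
def tri(a,b):  # scene px, top px -> point, miss distance
    (o1,d1),(o2,d2)=ray("scene",a),ray("top",b); P=[]
    for u,v in zip(d1,d2):
        t=np.linalg.lstsq(np.c_[u,-v],o2-o1,rcond=None)[0]
        p,q=o1+t[0]*u,o2+t[1]*v; P.append([*((p+q)/2),np.linalg.norm(p-q)])
    return np.array(P)
def project(n,P):
    c=robot.get_calibration(n); R=np.array(c["attitude"])@F
    return cv2.projectPoints(np.array(P,float).reshape(-1,1,3),cv2.Rodrigues(R.T)[0],-R.T@np.array(c["position"]),np.array(c["K"]),np.array(c["dist"]))[0].reshape(-1,2)
def caps(im,box,thr=38,amin=60):
    x0,y0,x1,y1=box; m=(im[y0:y1,x0:x1].max(2)<thr).astype(np.uint8)
    n,l,s,c=cv2.connectedComponentsWithStats(m)
    return [(c[i]+[x0,y0],s[i]+[x0,y0,0,0,0]) for i in range(1,n) if s[i,4]>amin]
E
python3 - <<'E'
from h import *
s,t=cv2.imread("pics/scene0.png"),cv2.imread("pics/top0.png")
for n,im,b in(("s",s,(250,140,470,300)),("t",t,(180,245,415,335))):
    for c,st in caps(im,b): print(n,c,st)
cv2.imwrite("pics/tc.png",cv2.convertScaleAbs(cv2.resize(t[125:225,220:480],None,fx=3,fy=3,interpolation=2),alpha=1.6))
cv2.imwrite("pics/sc.png",cv2.convertScaleAbs(cv2.resize(s[205:365,145:395],None,fx=3,fy=3,interpolation=2),alpha=1.6))
E
```

```text
s [427.5565 144.    ] [409 140  39   9 124]
s [294.407  161.8894] [287 154  15  16 199]
s [334.9242 187.2323] [328 180  15  15 198]
s [382.9352 202.1324] [373 192  21  21 355]
s [428.8017 238.4751] [411 225  36  28 802]
t [205.9031 280.6192] [ 186  262   40   38 1187]
t [262.1773 287.3498] [251 276  23  23 406]
t [326.816  293.8785] [318 285  19  19 288]
t [386.7327 297.066 ] [377 288  21  19 318]
```

View pics/tc.png

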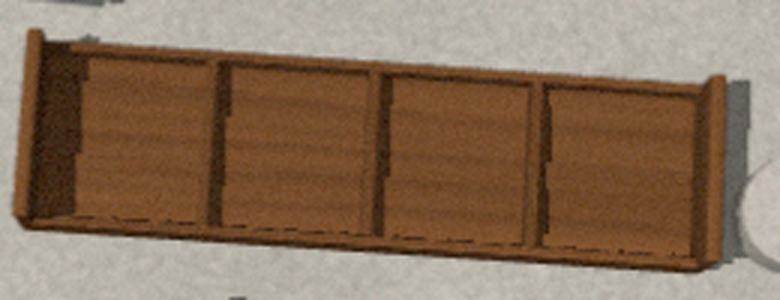

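View pics/sc.png

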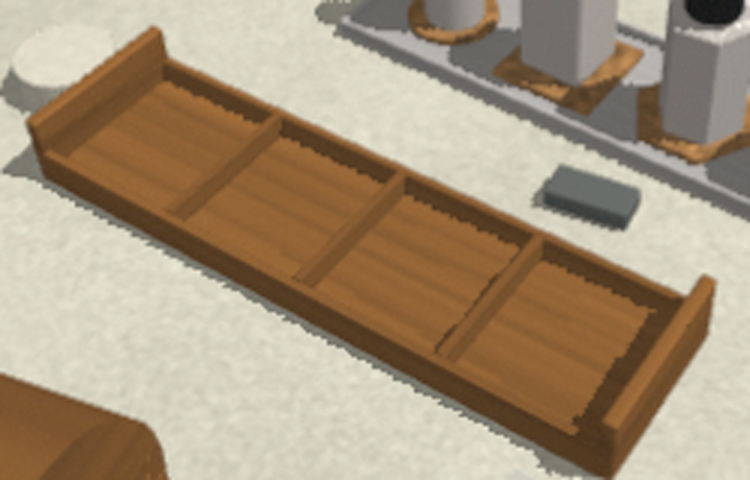

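The crops show the carrier's end-board tops at top-view crop corners (29,29), (15,218), (718,262), (725,77), which match scene-crop corners (613,430), (713,282), (155,27), (30,122). The dividers are clear in both.

```bash
python3 - <<'E'
from h import *
t=cv2.imread("pics/top0.png"); s=cv2.imread("pics/scene0.png")
T=np.array([(29,29),(15,218),(718,262),(725,77)])/3+[220,125]-.33
S=np.array([(613,430),(713,282),(155,27),(30,122)])/3+[145,205]-.33
P=tri(S,T); print("carrier corners FL,NL,NR,FR\n",P)
Q=plane("top",T,P[:,2].mean()); c=Q.mean(0); v=(Q[0]+Q[1]-Q[2]-Q[3])[:2]; print("c",c,"len",np.linalg.norm(v)/2,"w",np.linalg.norm(Q[0]-Q[1]),np.linalg.norm(Q[3]-Q[2]),"ang",np.degrees(np.arctan2(-v[0],v[1])))
# dividers on top, crossing front/back walls: crop pixels (divider top middles: far,near)
D=np.array([(220,61),(213,226),(378,72),(371,238),(538,84),(531,246)])/3+[220,125]-.33
print("dividers z=.02\n",plane("top",D,.02))
names=["jar","hex","square","tall"]
cs=np.array([(428.8,238.47),(382.9,202.1),(334.9,187.2),(294.4,161.9)]);ct=np.array([(205.9,280.6),(262.2,287.35),(326.8,293.9),(386.7,297.1)])
C=tri(cs,ct); print("cap mid\n",C)
# tray rim outline: grey region contour in top view
hsv=cv2.cvtColor(t,cv2.COLOR_BGR2HSV); 
m=cv2.inRange(hsv,(8,110,40),(20,255,200)); m[:240]=0;m[340:]=0;m[:,:180]=0;m[:,420:]=0
n,l,st,ce=cv2.connectedComponentsWithStats(m)
for i in range(1,n):
    if st[i,4]>60: print("mat px",ce[i],st[i])
u=cv2.resize(t[240:340,175:425],None,fx=3,fy=3,interpolation=2); cv2.imwrite("pics/tt.png",cv2.convertScaleAbs(u,alpha=1.6))
# box ridge: scene, top front edge
E
```

```text
carrier corners FL,NL,NR,FR
 [[ 0.6891  0.0944  0.0391  0.0017]
 [ 0.5976  0.0995  0.0373  0.0015]
 [ 0.5765 -0.2339  0.0388  0.0029]
 [ 0.6662 -0.2396  0.0391  0.0047]]
c [ 0.6331 -0.0711  0.0386] len 0.33527708636093434 w 0.09209361087088037 0.09073952005203426 ang -3.581087365424421
dividers z=.02
 [[ 0.6793  0.0024  0.02  ]
 [ 0.5973  0.0055  0.02  ]
 [ 0.6742 -0.0751  0.02  ]
 [ 0.5916 -0.071   0.02  ]
 [ 0.6686 -0.1539  0.02  ]
 [ 0.5879 -0.1488  0.02  ]]
cap mid
 [[ 0.4788  0.1205  0.0601  0.0025]
 [ 0.4691  0.0417  0.0907  0.0019]
 [ 0.4604 -0.0423  0.0837  0.0025]
 [ 0.4559 -0.1181  0.1047  0.0025]]
mat px [221.6045 287.9033] [192 259  46  49 579]
mat px [275.4091 289.1818] [252 267  40  44 506]
mat px [320.3286 293.2613] [301 271  45  46 773]
mat px [372.564  300.0756] [361 280  33  37 344]
```

View pics/tt.png

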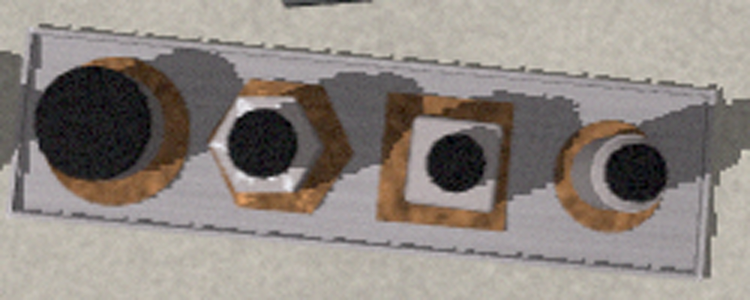

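Checks:
- **Carrier:** measured length is 335 mm, width 91–92 mm and board tops 38.6 mm, all as stated. Its yaw is about −3.7°.
- **Caps:** mid-cap heights of 60, 91, 84 and 105 mm fit the text.
- **Tray:** the crop gives a yaw of about −5.3° (square's edges (413,116)–(403,205), hex corners left and right), with the grip across x.

Next I move above the tall bottle.

Request:
carry_out(
  dp=[
    [0.041,-0.038,0.005],
    [0.082,-0.076,0.01],
    [0.123,-0.114,0.015],
    [0.164,-0.152,0.02],
    [0.205,-0.19,0.025],
    [0.246,-0.228,0.03],
    [0.287,-0.266,0.035],
    [0.328,-0.304,0.04],
    [0.368,-0.342,0.045],
    [0.409,-0.38,0.05],
    [0.45,-0.418,0.055],
    [0.491,-0.456,0.059],
  ],
  dr=[
    [0,0,-0.061],
    [0,0,-0.122],
    [0,0,-0.183],
    [0,0,-0.244],
    [0,0,-0.305],
    [0,0,-0.366],
    [0,0,-0.427],
    [0,0,-0.488],
    [0,0,-0.549],
    [0,0,-0.61],
    [0,0,-0.671],
    [0,0,-0.731],
  ],
  grip=0.8,
  force=40,
)

```text
t: 1.1
ee_pos: [0.4383, -0.1503, 0.2039]
tcp_rot: [[0.087, 0.996, -0.0], [0.996, -0.087, -0.0], [-0.0, -0.0, -1.0]]
contact_force: [0.5, -0.8, 0.3]
finger_gap: 0.068
grip_force: 0.0
```

```bash
cat > go.py <<'E'
# go.py x y z [yaw]: shift/turn from the present pose in move units; yaw = direction of tool y in world, degrees
import sys; from h import *
from scipy.spatial.transform import Rotation as Ro
s=robot.observe(); p=np.array(s["ee_pos"]); R=np.array(s["tcp_rot"])
print("t",s["t"],"p",p,"yaw",np.degrees(np.arctan2(R[1,1],R[0,1])),"gap",s["finger_gap"],"F",np.array(s["contact_force"]),"grip",s["grip_force"])
a=list(map(float,sys.argv[1:]))
w=np.radians(a[3]); y=np.array([np.cos(w),np.sin(w),0]); z=np.array([0,0,-1.]); T=np.c_[np.cross(y,z),y,z]
print("dp",R.T@(np.array(a[:3])-p)/.8,"dr",Ro.from_matrix(R.T@T).as_rotvec(degrees=True)/90)
E
python3 go.py .456 -.118 .15 -5.3
```

```text
t 1.1 p [ 0.4383 -0.1503  0.2039] yaw -5.012748469667693 gap 0.06804084200577065 F [ 0.46   -0.8432  0.3184] grip 0.0
dp [0.0421 0.0186 0.0674] dr [-0.0001  0.0001  0.0032]
```

Request:
carry_out(
  dp=[
    [0,0,0],
    [0,0,0],
    [0,0,0],
  ],
  dr=[
    [0,0,0],
    [0,0,0],
    [0,0,0],
  ],
)

```text
t: 1.35
ee_pos: [0.4376, -0.1524, 0.2038]
tcp_rot: [[0.092, 0.996, -0.001], [0.996, -0.092, -0.0], [-0.0, -0.001, -1.0]]
contact_force: [-0.2, -0.3, -0.2]
finger_gap: 0.0682
grip_force: 0.0
```

```bash
python3 go.py .456 -.118 .065 -5.3
```

```text
t 1.35 p [ 0.4376 -0.1524  0.2038] yaw -5.283328179347611 gap 0.06815619707475984 F [-0.1704 -0.3401 -0.1722] grip 0.0
dp [0.045  0.0191 0.1735] dr [-0.0007  0.0002  0.0002]
```

Request:
carry_out(
  dp=[
    [0.02,0.01,0.005],
    [0.04,0.019,0.02],
    [0.045,0.019,0.045],
    [0.045,0.019,0.07],
    [0.045,0.019,0.095],
    [0.045,0.019,0.12],
    [0.045,0.019,0.14],
    [0.045,0.019,0.155],
    [0.045,0.019,0.167],
    [0.045,0.019,0.173],
    [0.045,0.019,0.173],
    [0.045,0.019,0.173],
  ],
  dr=[
    [0,0,0],
    [0,0,0],
    [0,0,0],
    [0,0,0],
    [0,0,0],
    [0,0,0],
    [0,0,0],
    [0,0,0],
    [0,0,0],
    [0,0,0],
    [0,0,0],
    [0,0,0],
  ],
)

```text
t: 2.35
ee_pos: [0.4564, -0.1182, 0.0659]
tcp_rot: [[0.093, 0.996, -0.0], [0.996, -0.093, -0.0], [-0.0, -0.0, -1.0]]
contact_force: [0.5, 0.5, -0.2]
finger_gap: 0.0679
grip_force: 0.0
```

```bash
python3 go.py .456 -.118 .065 -5.3; python3 -c "
from h import *
s=robot.get_image('scene');cv2.imwrite('pics/s1.png',cv2.convertScaleAbs(cv2.resize(s[100:300,230:480],None,fx=2.5,fy=2.5),alpha=1.5))"
```

```text
t 2.35 p [ 0.4564 -0.1182  0.0659] yaw -5.322283710162826 gap 0.06793167346155604 F [ 0.4647  0.4697 -0.1887] grip 0.0
dp [ 0.0002 -0.0005  0.0011] dr [-0.      0.0002 -0.0002]
```

View pics/s1.png

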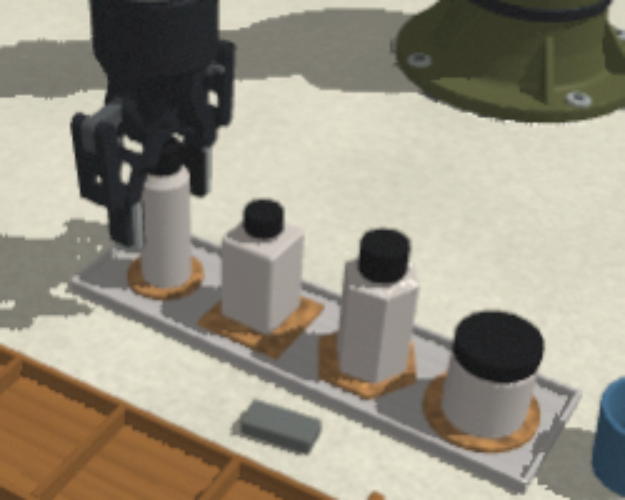

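The fingers straddle the tall bottle at crop (165,220). It stands centred between them, so I close the grip.

Request:
carry_out(
  dp=[
    [0,0,0],
    [0,0,0],
    [0,0,0],
    [0,0,0],
    [0,0,0],
    [0,0,0],
    [0,0,0],
    [0,0,0],
  ],
  dr=[
    [0,0,0],
    [0,0,0],
    [0,0,0],
    [0,0,0],
    [0,0,0],
    [0,0,0],
    [0,0,0],
    [0,0,0],
  ],
  grip=0,
  force=40,
)

```text
t: 3.07
ee_pos: [0.4566, -0.1177, 0.0661]
tcp_rot: [[0.092, 0.996, 0.0], [0.996, -0.092, -0.0], [-0.0, 0.001, -1.0]]
contact_force: [-2.0, 0.6, 5.9]
finger_gap: 0.0339
grip_force: 40.1
```

```bash
python3 go.py .456 -.118 .200 -5.3
```

```text
t 3.0667 p [ 0.4566 -0.1177  0.0661] yaw -5.257543538392896 gap 0.03388737298411246 F [-2.0396  0.5838  5.891 ] grip 40.1155024766922
dp [-0.0006 -0.0006 -0.1674] dr [0.0003 0.0002 0.0005]
```

Request:
carry_out(
  dp=[
    [0,0,-0.012],
    [0,0,-0.035],
    [0,0,-0.06],
    [0.012,0.011,-0.085],
    [0.036,0.033,-0.1],
    [0.07,0.065,-0.11],
    [0.105,0.097,-0.11],
    [0.14,0.129,-0.11],
    [0.175,0.161,-0.11],
    [0.204,0.188,-0.11],
    [0.221,0.204,-0.11],
    [0.227,0.21,-0.11],
  ],
  dr=[
    [0,0,0],
    [0,0,0],
    [0,0,0],
    [0,0,0],
    [0,0,-0.003],
    [0,0,-0.006],
    [0,0,-0.009],
    [0,0,-0.012],
    [0,0,-0.015],
    [0,0,-0.017],
    [0,0,-0.017],
    [0,0,-0.017],
  ],
)

```text
t: 4.07
ee_pos: [0.6418, 0.0518, 0.1539]
tcp_rot: [[0.061, 0.998, 0.001], [0.998, -0.061, 0.003], [0.003, 0.0, -1.0]]
contact_force: [0.1, 0.7, -0.7]
finger_gap: 0.034
grip_force: 40.0
```

Request:
carry_out(
  dp=[
    [0,0,0],
    [0,0,0],
  ],
  dr=[
    [0,0,0],
    [0,0,0],
  ],
)

```text
t: 4.23
ee_pos: [0.6396, 0.0471, 0.1535]
tcp_rot: [[0.065, 0.998, -0.001], [0.998, -0.065, -0.001], [-0.001, -0.001, -1.0]]
contact_force: [-0.4, -1.1, -1.2]
finger_gap: 0.0344
grip_force: 40.0
```

```bash
python3 go.py .6407 .0478 .0665 -3.7
python3 - <<'E'
from h import *
s,t=robot.get_image('scene'),robot.get_image('top')
cv2.imwrite('pics/s2.png',cv2.convertScaleAbs(cv2.resize(np.vstack([s[130:330,150:400],t[60:260,150:400]]),None,fx=1.5,fy=1.5),alpha=1.5))
E
```

```text
t 4.2333 p [0.6396 0.0471 0.1535] yaw -3.7296476446506124 gap 0.03438586304069262 F [-0.4397 -1.0786 -1.2053] grip 39.958791732788086
dp [0.001  0.0015 0.1087] dr [-0.0009  0.0005 -0.0003]
```

View pics/s2.png

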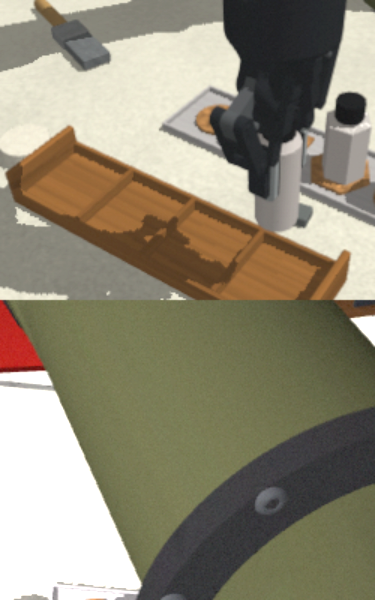

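The bottle is held upright above the leftmost bay, its foot at about crop (278,222). The arm blocks the top view. Lowering.

Request:
carry_out(
  dp=[
    [0.001,0.001,0.01],
    [0.001,0.001,0.03],
    [0.001,0.001,0.05],
    [0.001,0.001,0.068],
    [0.001,0.001,0.082],
    [0.001,0.001,0.092],
    [0.001,0.001,0.099],
    [0.001,0.001,0.103],
    [0.001,0.001,0.105],
    [0.001,0.001,0.107],
    [0.001,0.001,0.108],
    [0.001,0.001,0.108],
  ],
  dr=[
    [0,0,0],
    [0,0,0],
    [0,0,0],
    [0,0,0],
    [0,0,0],
    [0,0,0],
    [0,0,0],
    [0,0,0],
    [0,0,0],
    [0,0,0],
    [0,0,0],
    [0,0,0],
  ],
)

```text
t: 5.33
ee_pos: [0.6414, 0.0487, 0.0676]
tcp_rot: [[0.065, 0.998, 0.001], [0.998, -0.065, 0.0], [0.0, 0.001, -1.0]]
contact_force: [0.1, 0.2, -1.2]
finger_gap: 0.0342
grip_force: 40.0
```

```bash
python3 go.py .6407 .0478 .0665 -3.7
python3 - <<'E'
from h import *
s=robot.get_image('scene')
cv2.imwrite('pics/s3.png',cv2.convertScaleAbs(cv2.resize(s[180:360,220:420],None,fx=3,fy=3),alpha=1.5))
E
```

```text
t 5.3333 p [0.6414 0.0487 0.0676] yaw -3.7273784434160513 gap 0.03422346050716817 F [ 0.1298  0.2436 -1.1918] grip 39.95849311351776
dp [-0.0012 -0.0009  0.0014] dr [ 0.0004 -0.0001 -0.0003]
```

View pics/s3.png

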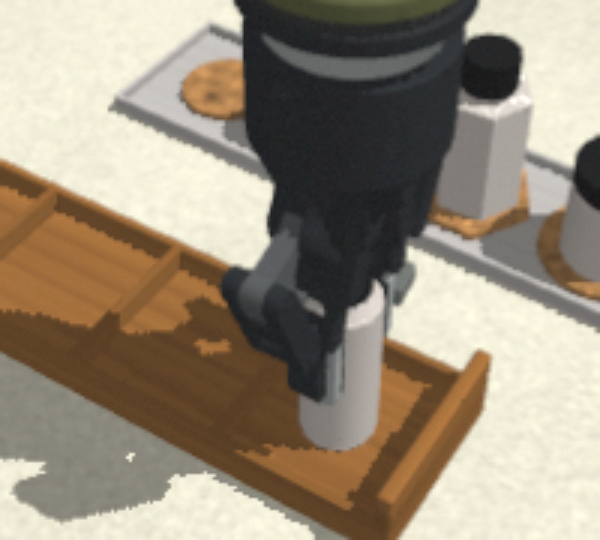

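The bottle sits about mid-bay, foot at crop (340,440), with no contact force yet. I lower it gently by about 2 mm more.

Request:
carry_out(
  dp=[
    [-0.001,-0.001,0.001],
    [-0.001,-0.001,0.0015],
    [-0.001,-0.001,0.002],
    [-0.001,-0.001,0.0025],
    [-0.001,-0.001,0.0025],
  ],
  dr=[
    [0,0,0],
    [0,0,0],
    [0,0,0],
    [0,0,0],
    [0,0,0],
  ],
)

```text
t: 5.8
ee_pos: [0.6404, 0.0478, 0.0661]
tcp_rot: [[0.065, 0.998, 0.0], [0.998, -0.065, -0.0], [-0.0, 0.0, -1.0]]
contact_force: [-2.1, -1.5, 6.4]
finger_gap: 0.0343
grip_force: 40.6
```

Request:
carry_out(
  dp=[
    [0,0,0],
    [0,0,0],
    [0,0,0],
    [0,0,0],
    [0,0,-0.01],
    [0,0,-0.03],
    [0,0,-0.055],
    [0,0,-0.08],
    [0,0,-0.1],
    [0,0,-0.115],
    [0,0,-0.12],
    [0,0,-0.12],
  ],
  dr=[
    [0,0,0],
    [0,0,0],
    [0,0,0],
    [0,0,0],
    [0,0,0],
    [0,0,0],
    [0,0,0],
    [0,0,0],
    [0,0,0],
    [0,0,0],
    [0,0,0],
    [0,0,0],
  ],
  grip=0.65,
)

```text
t: 6.8
ee_pos: [0.6409, 0.0479, 0.1625]
tcp_rot: [[0.065, 0.998, 0.002], [0.998, -0.065, 0.0], [0.0, 0.002, -1.0]]
contact_force: [0.0, 0.4, 0.8]
finger_gap: 0.0556
grip_force: 0.0
```

```bash
python3 go.py .4604 -.0423 .155 -5.3
```

```text
t 6.8 p [0.6409 0.0479 0.1625] yaw -3.7372194246671104 gap 0.055567311050309424 F [0.0033 0.364  0.8347] grip 0.0
dp [-0.1273 -0.2178  0.0089] dr [ 0.0012 -0.0002  0.0174]
```

Request:
carry_out(
  dp=[
    [-0.006,-0.011,0],
    [-0.019,-0.033,0],
    [-0.038,-0.065,0],
    [-0.057,-0.098,0],
    [-0.076,-0.131,0],
    [-0.095,-0.163,0],
    [-0.111,-0.19,0.002],
    [-0.121,-0.207,0.004],
    [-0.126,-0.216,0.006],
    [-0.127,-0.218,0.008],
    [-0.127,-0.218,0.009],
    [-0.127,-0.218,0.009],
  ],
  dr=[
    [0,0,0],
    [0,0,0.003],
    [0,0,0.006],
    [0,0,0.009],
    [0,0,0.012],
    [0,0,0.015],
    [0,0,0.017],
    [0,0,0.017],
    [0,0,0.017],
    [0,0,0.017],
    [0,0,0.017],
    [0,0,0.017],
  ],
  grip=0.85,
)

```text
t: 7.8
ee_pos: [0.4607, -0.0416, 0.1538]
tcp_rot: [[0.091, 0.996, 0.0], [0.996, -0.091, 0.001], [0.001, 0.0, -1.0]]
contact_force: [0.0, 0.2, 0.3]
finger_gap: 0.0724
grip_force: 0.0
```

```bash
python3 go.py .4604 -.0423 .052 -5.3; python3 - <<'E'
from h import *
s=robot.get_image('scene')
cv2.imwrite('pics/s4.png',cv2.convertScaleAbs(cv2.resize(s[120:370,220:480],None,fx=2.3,fy=2.3),alpha=1.5))
E
```

```text
t 7.8 p [ 0.4607 -0.0416  0.1538] yaw -5.227973538875841 gap 0.07243489109195889 F [0.0166 0.1673 0.3494] grip 0.0
dp [-0.001  -0.0004  0.1273] dr [ 0.0002 -0.0006  0.0008]
```

View pics/s4.png

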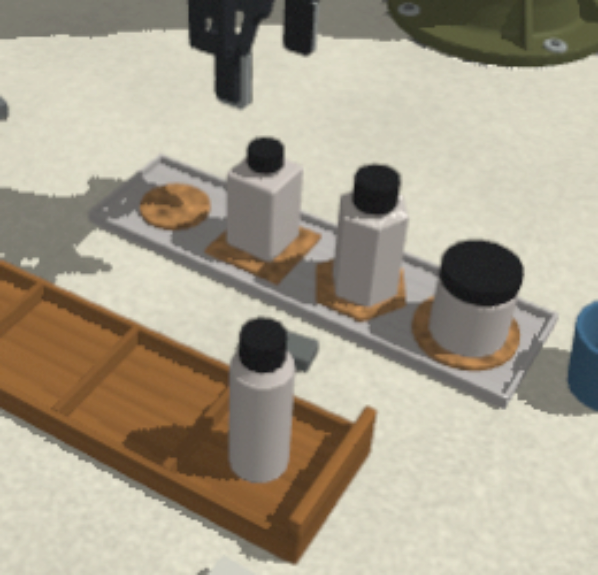

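The tall bottle stands upright alone in the leftmost bay, its foot at about crop (260,468). The square, hex and jar are undisturbed. Next I descend on the square bottle.

Request:
carry_out(
  dp=[
    [-0.001,0,0.01],
    [-0.001,0,0.03],
    [-0.001,0,0.05],
    [-0.001,0,0.072],
    [-0.001,0,0.092],
    [-0.001,0,0.108],
    [-0.001,0,0.119],
    [-0.001,0,0.125],
    [-0.001,0,0.127],
    [-0.001,0,0.127],
    [-0.001,0,0.127],
  ],
  dr=[
    [0,0,0],
    [0,0,0],
    [0,0,0],
    [0,0,0],
    [0,0,0],
    [0,0,0],
    [0,0,0],
    [0,0,0],
    [0,0,0],
    [0,0,0],
    [0,0,0],
  ],
)

```text
t: 8.77
ee_pos: [0.4601, -0.0429, 0.0529]
tcp_rot: [[0.092, 0.996, 0.001], [0.996, -0.092, 0.0], [0.0, 0.001, -1.0]]
contact_force: [0.2, -0.9, -0.2]
finger_gap: 0.0728
grip_force: 0.0
```

Request:
carry_out(
  dp=[
    [0,0,0],
    [0,0,0],
    [0,0,0],
    [0,0,0],
    [0,0,0],
    [0,0,0],
    [0,0,0],
    [0,0,0],
  ],
  dr=[
    [0,0,0],
    [0,0,0],
    [0,0,0],
    [0,0,0],
    [0,0,0],
    [0,0,0],
    [0,0,0],
    [0,0,0],
  ],
  grip=0,
)

```text
t: 9.43
ee_pos: [0.46, -0.0431, 0.0531]
tcp_rot: [[0.092, 0.996, 0.001], [0.996, -0.092, -0.0], [-0.0, 0.001, -1.0]]
contact_force: [-1.1, -0.3, 6.8]
finger_gap: 0.0396
grip_force: 40.1
```

```bash
python3 go.py .6356 -.0321 .140 -3.7; python3 -c "
from h import *
print(project('scene',[[.6407,.0478,.008],[.6407,.0478,.113]]), (np.array([260,468])/2.3+[220,120]))"
```

```text
t 9.4333 p [ 0.46   -0.0431  0.0531] yaw -5.271542877280588 gap 0.0396249864479024 F [-1.1224 -0.2737  6.8014] grip 40.114139914512634
dp [ 0.0339  0.2174 -0.1084] dr [ 0.0007  0.0002 -0.0175]
[[331.4399 320.4206]
 [333.599  265.1442]] [333.0435 323.4783]
```

Request:
carry_out(
  dp=[
    [0,0,-0.012],
    [0,0,-0.035],
    [0,0,-0.06],
    [0.002,0.011,-0.085],
    [0.005,0.033,-0.1],
    [0.01,0.067,-0.108],
    [0.016,0.102,-0.108],
    [0.021,0.137,-0.108],
    [0.026,0.17,-0.108],
    [0.031,0.198,-0.108],
    [0.034,0.213,-0.108],
    [0.034,0.217,-0.108],
  ],
  dr=[
    [0,0,0],
    [0,0,0],
    [0,0,0],
    [0,0,0],
    [0,0,-0.003],
    [0,0,-0.006],
    [0,0,-0.009],
    [0,0,-0.012],
    [0,0,-0.015],
    [0,0,-0.017],
    [0,0,-0.017],
    [0,0,-0.017],
  ],
)

```text
t: 10.43
ee_pos: [0.6367, -0.0312, 0.1391]
tcp_rot: [[0.065, 0.998, 0.001], [0.998, -0.065, 0.002], [0.002, 0.001, -1.0]]
contact_force: [-0.2, -1.0, -1.0]
finger_gap: 0.0394
grip_force: 40.6
```

Request:
carry_out(
  dp=[
    [0,0,0],
    [0,0,0],
  ],
  dr=[
    [0,0,0],
    [0,0,0],
  ],
)

```text
t: 10.6
ee_pos: [0.6339, -0.032, 0.1389]
tcp_rot: [[0.065, 0.998, -0.001], [0.998, -0.065, -0.0], [-0.0, -0.001, -1.0]]
contact_force: [0.5, 0.4, -1.3]
finger_gap: 0.0395
grip_force: 40.6
```

```bash
python3 go.py .6356 -.0325 .0545 -3.7
```

```text
t 10.6 p [ 0.6339 -0.032   0.1389] yaw -3.7261107245717913 gap 0.039474414885746 F [ 0.4577  0.3772 -1.2718] grip 40.62214493751526
dp [-0.0005  0.0023  0.1055] dr [-0.0009  0.0001 -0.0003]
```

Request:
carry_out(
  dp=[
    [0,0.001,0.01],
    [0,0.001,0.03],
    [0,0.001,0.05],
    [0,0.001,0.068],
    [0,0.001,0.082],
    [0,0.001,0.092],
    [0,0.001,0.098],
    [0,0.001,0.102],
    [0,0.001,0.104],
    [0,0.001,0.105],
    [0,0.001,0.105],
    [0,0.001,0.105],
  ],
  dr=[
    [0,0,0],
    [0,0,0],
    [0,0,0],
    [0,0,0],
    [0,0,0],
    [0,0,0],
    [0,0,0],
    [0,0,0],
    [0,0,0],
    [0,0,0],
    [0,0,0],
    [0,0,0],
  ],
)

```text
t: 11.6
ee_pos: [0.6362, -0.0318, 0.0554]
tcp_rot: [[0.065, 0.998, 0.001], [0.998, -0.065, 0.0], [0.0, 0.001, -1.0]]
contact_force: [0.9, 0.2, -1.4]
finger_gap: 0.04
grip_force: 40.6
```

Request:
carry_out(
  dp=[
    [0,0,0.0005],
    [0,0,0.001],
    [0,0,0.0015],
    [0,0,0.002],
    [0,0,0.002],
  ],
  dr=[
    [0,0,0],
    [0,0,0],
    [0,0,0],
    [0,0,0],
    [0,0,0],
  ],
)

```text
t: 12.02
ee_pos: [0.6358, -0.0319, 0.0533]
tcp_rot: [[0.065, 0.998, -0.0], [0.998, -0.065, -0.0], [-0.0, -0.0, -1.0]]
contact_force: [-0.2, 0.7, -1.3]
finger_gap: 0.0396
grip_force: 40.6
```

One more millimetre until contact.

Request:
carry_out(
  dp=[
    [0,0,0.0005],
    [0,0,0.001],
    [0,0,0.001],
  ],
  dr=[
    [0,0,0],
    [0,0,0],
    [0,0,0],
  ],
)

```text
t: 12.27
ee_pos: [0.6359, -0.0319, 0.0532]
tcp_rot: [[0.065, 0.998, 0.0], [0.998, -0.065, -0.0], [-0.0, 0.0, -1.0]]
contact_force: [-2.1, -0.3, 5.3]
finger_gap: 0.04
grip_force: 41.3
```

Request:
carry_out(
  dp=[
    [0,0,0],
    [0,0,0],
    [0,0,0],
    [0,0,0],
    [0,0,-0.01],
    [0,0,-0.03],
    [0,0,-0.055],
    [0,0,-0.08],
    [0,0,-0.105],
    [0,0,-0.122],
    [0,0,-0.13],
    [0,0,-0.13],
  ],
  dr=[
    [0,0,0],
    [0,0,0],
    [0,0,0],
    [0,0,0],
    [0,0,0],
    [0,0,0],
    [0,0,0],
    [0,0,0],
    [0,0,0],
    [0,0,0],
    [0,0,0],
    [0,0,0],
  ],
  grip=0.7,
)

```text
t: 13.27
ee_pos: [0.6367, -0.0317, 0.1585]
tcp_rot: [[0.065, 0.998, 0.003], [0.998, -0.065, -0.0], [0.0, 0.003, -1.0]]
contact_force: [-0.0, -0.0, 0.4]
finger_gap: 0.0595
grip_force: 0.0
```

```bash
python3 go.py .4691 .0417 .155 -5.3
```

```text
t 13.2667 p [ 0.6367 -0.0317  0.1585] yaw -3.735412875618333 gap 0.05950180297532549 F [-0.0116 -0.0137  0.4246] grip 0.0
dp [ 0.0779 -0.215   0.0037] dr [ 0.002  -0.0001  0.0174]
```

Request:
carry_out(
  dp=[
    [0.004,-0.011,0],
    [0.012,-0.033,0],
    [0.024,-0.065,0],
    [0.036,-0.098,0],
    [0.047,-0.13,0],
    [0.059,-0.162,0],
    [0.068,-0.188,0],
    [0.075,-0.205,0],
    [0.077,-0.213,0.002],
    [0.078,-0.215,0.003],
    [0.078,-0.215,0.003],
    [0.078,-0.215,0.003],
  ],
  dr=[
    [0,0,0],
    [0,0,0.003],
    [0,0,0.006],
    [0,0,0.009],
    [0,0,0.012],
    [0,0,0.015],
    [0,0,0.017],
    [0,0,0.017],
    [0,0,0.017],
    [0,0,0.017],
    [0,0,0.017],
    [0,0,0.017],
  ],
  grip=0.85,
)

```text
t: 14.27
ee_pos: [0.4691, 0.0412, 0.1538]
tcp_rot: [[0.092, 0.996, 0.0], [0.996, -0.092, 0.0], [0.0, 0.0, -1.0]]
contact_force: [0.4, 0.4, 0.1]
finger_gap: 0.0725
grip_force: 0.0
```

```bash
python3 go.py .4691 .0417 .055 -5.3; python3 - <<'E'
from h import *
s=robot.get_image('scene')
for c,st in caps(s,(250,190,480,350)): print(c,st)
print(project('scene',[[.4691,.0417,.0907],[.4788,.1205,.0601],[.6407,.0478,.113],[.6356,-.0321,.09]]))
E
```

```text
t 14.2667 p [0.4691 0.0412 0.1538] yaw -5.302650560343238 gap 0.07246623563915532 F [0.4338 0.4481 0.1371] grip 0.0
dp [ 0.0006 -0.0001  0.1235] dr [ 0.     -0.0001 -0.    ]
[382.977  202.0805] [374 192  19  21 348]
[428.7877 238.4422] [411 225  36  28 796]
[280.9159 258.5857] [272 249  19  20 321]
[333.703  269.8706] [324 259  20  23 394]
[[382.2643 202.0674]
 [427.9643 238.4287]
 [333.599  265.1442]
 [279.4645 254.1184]]
```

Request:
carry_out(
  dp=[
    [0,0,0.01],
    [0,0,0.03],
    [0,0,0.05],
    [0,0,0.072],
    [0,0,0.092],
    [0,0,0.107],
    [0,0,0.117],
    [0,0,0.122],
    [0,0,0.123],
    [0,0,0.123],
    [0,0,0.123],
  ],
  dr=[
    [0,0,0],
    [0,0,0],
    [0,0,0],
    [0,0,0],
    [0,0,0],
    [0,0,0],
    [0,0,0],
    [0,0,0],
    [0,0,0],
    [0,0,0],
    [0,0,0],
  ],
)

```text
t: 15.23
ee_pos: [0.4687, 0.0417, 0.0561]
tcp_rot: [[0.092, 0.996, 0.001], [0.996, -0.092, 0.0], [0.0, 0.001, -1.0]]
contact_force: [0.9, -0.1, -0.3]
finger_gap: 0.0726
grip_force: 0.0
```

Request:
carry_out(
  dp=[
    [0,0,0],
    [0,0,0],
    [0,0,0],
    [0,0,0],
    [0,0,0],
    [0,0,0],
    [0,0,0],
    [0,0,0],
  ],
  dr=[
    [0,0,0],
    [0,0,0],
    [0,0,0],
    [0,0,0],
    [0,0,0],
    [0,0,0],
    [0,0,0],
    [0,0,0],
  ],
  grip=0,
)

```text
t: 15.9
ee_pos: [0.4686, 0.0416, 0.0564]
tcp_rot: [[0.092, 0.996, 0.001], [0.996, -0.092, -0.0], [-0.0, 0.001, -1.0]]
contact_force: [-0.7, 0.2, 6.4]
finger_gap: 0.0426
grip_force: 39.4
```

```bash
python3 go.py .6304 -.1119 .155 -3.7
```

```text
t 15.9 p [0.4686 0.0416 0.0564] yaw -5.258424091212693 gap 0.04260035669097636 F [-0.7465  0.1739  6.3874] grip 39.42355977371335
dp [-0.1725  0.2191 -0.123 ] dr [ 0.0008  0.     -0.0173]
```

Request:
carry_out(
  dp=[
    [0,0,-0.012],
    [0,0,-0.035],
    [0,0,-0.065],
    [-0.008,0.01,-0.095],
    [-0.025,0.032,-0.115],
    [-0.051,0.065,-0.125],
    [-0.079,0.1,-0.125],
    [-0.106,0.135,-0.125],
    [-0.133,0.169,-0.125],
    [-0.156,0.198,-0.125],
    [-0.169,0.215,-0.125],
    [-0.173,0.219,-0.125],
  ],
  dr=[
    [0,0,0],
    [0,0,0],
    [0,0,0],
    [0,0,0],
    [0,0,-0.003],
    [0,0,-0.006],
    [0,0,-0.009],
    [0,0,-0.012],
    [0,0,-0.015],
    [0,0,-0.017],
    [0,0,-0.017],
    [0,0,-0.017],
  ],
)

```text
t: 16.9
ee_pos: [0.6314, -0.1158, 0.1556]
tcp_rot: [[0.069, 0.998, 0.0], [0.998, -0.069, -0.0], [-0.0, 0.0, -1.0]]
contact_force: [-0.4, 0.4, -1.9]
finger_gap: 0.0424
grip_force: 40.2
```

Request:
carry_out(
  dp=[
    [0,0,0],
    [0,0,0],
    [0,0,0],
  ],
  dr=[
    [0,0,0],
    [0,0,0],
    [0,0,0],
  ],
)

```text
t: 17.15
ee_pos: [0.6291, -0.1107, 0.1561]
tcp_rot: [[0.063, 0.998, -0.001], [0.998, -0.063, 0.001], [0.001, -0.001, -1.0]]
contact_force: [0.0, 0.7, -2.0]
finger_gap: 0.0422
grip_force: 40.2
```

```bash
python3 go.py .6304 -.1119 .0575 -3.7
```

```text
t 17.15 p [ 0.6291 -0.1107  0.1561] yaw -3.6167712564743284 gap 0.04224592859278242 F [ 0.0269  0.734  -1.9863] grip 40.22780321538448
dp [-0.0015  0.0018  0.1232] dr [-0.0005 -0.0005  0.0009]
```

Request:
carry_out(
  dp=[
    [0,0.001,0.01],
    [0,0.001,0.03],
    [0,0.001,0.053],
    [0,0.001,0.075],
    [0,0.001,0.093],
    [0,0.001,0.106],
    [0,0.001,0.114],
    [0,0.001,0.119],
    [0,0.001,0.121],
    [0,0.001,0.122],
    [0,0.001,0.122],
    [0,0.001,0.122],
  ],
  dr=[
    [0,0,0],
    [0,0,0],
    [0,0,0],
    [0,0,0],
    [0,0,0],
    [0,0,0],
    [0,0,0],
    [0,0,0],
    [0,0,0],
    [0,0,0],
    [0,0,0],
    [0,0,0],
  ],
)

```text
t: 18.15
ee_pos: [0.6313, -0.1123, 0.0588]
tcp_rot: [[0.065, 0.998, 0.001], [0.998, -0.065, -0.0], [-0.0, 0.001, -1.0]]
contact_force: [0.2, -0.9, -1.1]
finger_gap: 0.0423
grip_force: 40.2
```

Request:
carry_out(
  dp=[
    [0,0,0.0005],
    [0,0,0.001],
    [0,0,0.0015],
    [0,0,0.002],
    [0,0,0.002],
  ],
  dr=[
    [0,0,0],
    [0,0,0],
    [0,0,0],
    [0,0,0],
    [0,0,0],
  ],
)

```text
t: 18.57
ee_pos: [0.6309, -0.1124, 0.0566]
tcp_rot: [[0.065, 0.998, 0.0], [0.998, -0.065, -0.0], [-0.0, 0.0, -1.0]]
contact_force: [-0.6, 0.8, -1.1]
finger_gap: 0.042
grip_force: 40.3
```

Request:
carry_out(
  dp=[
    [0,0,0.0005],
    [0,0,0.001],
    [0,0,0.001],
  ],
  dr=[
    [0,0,0],
    [0,0,0],
    [0,0,0],
  ],
)

```text
t: 18.82
ee_pos: [0.6309, -0.1123, 0.0565]
tcp_rot: [[0.065, 0.998, 0.0], [0.998, -0.065, -0.0], [-0.0, 0.0, -1.0]]
contact_force: [-2.1, -0.8, 6.6]
finger_gap: 0.0424
grip_force: 40.8
```

Request:
carry_out(
  dp=[
    [0,0,0],
    [0,0,0],
    [0,0,0],
    [0,0,0],
    [0,0,-0.01],
    [0,0,-0.03],
    [0,0,-0.055],
    [0,0,-0.08],
    [0,0,-0.105],
    [0,0,-0.125],
    [0,0,-0.135],
    [0,0,-0.135],
  ],
  dr=[
    [0,0,0],
    [0,0,0],
    [0,0,0],
    [0,0,0],
    [0,0,0],
    [0,0,0],
    [0,0,0],
    [0,0,0],
    [0,0,0],
    [0,0,0],
    [0,0,0],
    [0,0,0],
  ],
  grip=0.7,
)

```text
t: 19.82
ee_pos: [0.6319, -0.1122, 0.1661]
tcp_rot: [[0.065, 0.998, 0.004], [0.998, -0.065, -0.001], [-0.0, 0.004, -1.0]]
contact_force: [0.2, 0.0, 0.6]
finger_gap: 0.0597
grip_force: 0.0
```

```bash
python3 go.py .4788 .1205 .155 -5.3
```

```text
t 19.8167 p [ 0.6319 -0.1122  0.1661] yaw -3.7298573853658104 gap 0.059650699610081064 F [0.234  0.0236 0.5744] grip 0.0
dp [ 0.2779 -0.21    0.013 ] dr [0.0023 0.0001 0.0174]
```

Request:
carry_out(
  dp=[
    [0.014,-0.01,0],
    [0.04,-0.03,0],
    [0.074,-0.056,0],
    [0.11,-0.083,0],
    [0.146,-0.11,0],
    [0.182,-0.137,0],
    [0.218,-0.164,0],
    [0.248,-0.187,0.003],
    [0.267,-0.202,0.006],
    [0.276,-0.208,0.01],
    [0.278,-0.209,0.013],
    [0.278,-0.209,0.013],
  ],
  dr=[
    [0,0,0],
    [0,0,0.003],
    [0,0,0.006],
    [0,0,0.009],
    [0,0,0.012],
    [0,0,0.015],
    [0,0,0.017],
    [0,0,0.017],
    [0,0,0.017],
    [0,0,0.017],
    [0,0,0.017],
    [0,0,0.017],
  ],
  grip=0.95,
)

```text
t: 20.82
ee_pos: [0.4785, 0.1199, 0.1524]
tcp_rot: [[0.091, 0.996, -0.001], [0.996, -0.091, -0.001], [-0.001, -0.001, -1.0]]
contact_force: [-0.1, -0.4, -0.3]
finger_gap: 0.0813
grip_force: 0.0
```

```bash
python3 go.py .4788 .1205 .045 -5.3; python3 - <<'E'
from h import *
s=robot.get_image('scene')
cv2.imwrite('pics/s5.png',cv2.convertScaleAbs(cv2.resize(s[90:360,200:480],None,fx=2,fy=2),alpha=1.5))
E
```

```text
t 20.8167 p [0.4785 0.1199 0.1524] yaw -5.245853843435025 gap 0.08129223733091746 F [-0.0958 -0.3958 -0.3376] grip 0.0
dp [0.0009 0.0005 0.1343] dr [-0.0007  0.0005  0.0006]
```

View pics/s5.png

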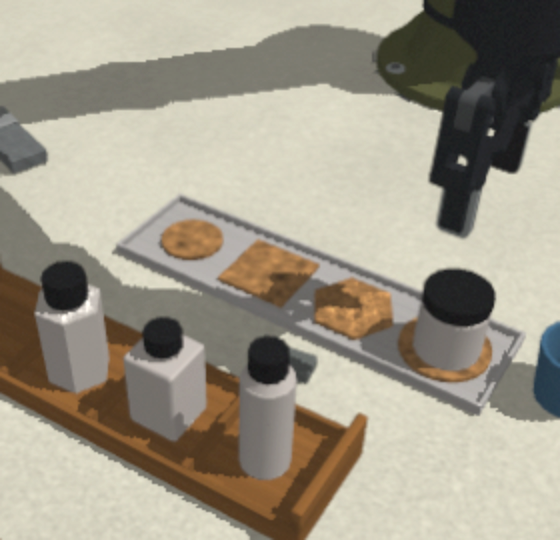

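The hex (70,330), square (167,385) and tall (267,410) bottles stand upright in their bays. The jar is left at (455,320), with the gripper above it.

Request:
carry_out(
  dp=[
    [0.001,0.001,0.01],
    [0.001,0.001,0.03],
    [0.001,0.001,0.053],
    [0.001,0.001,0.077],
    [0.001,0.001,0.098],
    [0.001,0.001,0.115],
    [0.001,0.001,0.126],
    [0.001,0.001,0.132],
    [0.001,0.001,0.133],
    [0.001,0.001,0.133],
    [0.001,0.001,0.133],
  ],
  dr=[
    [0,0,0],
    [0,0,0],
    [0,0,0],
    [0,0,0],
    [0,0,0],
    [0,0,0],
    [0,0,0],
    [0,0,0],
    [0,0,0],
    [0,0,0],
    [0,0,0],
  ],
)

```text
t: 21.78
ee_pos: [0.4798, 0.1212, 0.0474]
tcp_rot: [[0.092, 0.996, 0.001], [0.996, -0.092, 0.0], [0.0, 0.001, -1.0]]
contact_force: [0.1, -0.2, -0.6]
finger_gap: 0.0809
grip_force: 0.0
```

Request:
carry_out(
  dp=[
    [0,0,0],
    [0,0,0],
    [0,0,0],
    [0,0,0],
    [0,0,0],
    [0,0,0],
    [0,0,0],
    [0,0,0],
  ],
  dr=[
    [0,0,0],
    [0,0,0],
    [0,0,0],
    [0,0,0],
    [0,0,0],
    [0,0,0],
    [0,0,0],
    [0,0,0],
  ],
  grip=0,
)

```text
t: 22.45
ee_pos: [0.4796, 0.1212, 0.0477]
tcp_rot: [[0.092, 0.996, 0.001], [0.996, -0.092, -0.0], [0.0, 0.001, -1.0]]
contact_force: [-0.4, -0.2, 5.1]
finger_gap: 0.0513
grip_force: 40.9
```

```bash
python3 go.py .6253 -.1918 .155 -3.7
```

```text
t 22.45 p [0.4796 0.1212 0.0477] yaw -5.26208372553202 gap 0.05127500856772856 F [-0.4246 -0.2359  5.0825] grip 40.876000821590424
dp [-0.3729  0.2174 -0.1339] dr [ 0.0007  0.     -0.0174]
```

Gripped. The path passes near the placed hex bottle, so I lift 136 mm before crossing.

Request:
carry_out(
  dp=[
    [0,0,-0.012],
    [0,0,-0.035],
    [0,0,-0.065],
    [0,0,-0.1],
    [-0.01,0.005,-0.13],
    [-0.03,0.017,-0.152],
    [-0.06,0.035,-0.165],
    [-0.1,0.058,-0.17],
    [-0.14,0.082,-0.17],
    [-0.18,0.105,-0.17],
    [-0.22,0.128,-0.17],
    [-0.26,0.152,-0.17],
  ],
  dr=[
    [0,0,0],
    [0,0,0],
    [0,0,0],
    [0,0,0],
    [0,0,-0.003],
    [0,0,-0.006],
    [0,0,-0.009],
    [0,0,-0.012],
    [0,0,-0.015],
    [0,0,-0.017],
    [0,0,-0.017],
    [0,0,-0.017],
  ],
)

```text
t: 23.45
ee_pos: [0.5814, -0.0989, 0.1838]
tcp_rot: [[0.065, 0.998, 0.0], [0.998, -0.065, 0.0], [0.0, 0.0, -1.0]]
contact_force: [0.9, 0.2, -1.2]
finger_gap: 0.051
grip_force: 42.0
```

Request:
carry_out(
  dp=[
    [-0.036,0.021,0],
    [-0.07,0.04,0],
    [-0.095,0.053,0],
    [-0.107,0.06,0],
    [-0.112,0.063,0],
    [-0.112,0.063,0],
    [-0.112,0.063,0],
    [-0.112,0.063,0],
  ],
  dr=[
    [0,0,0],
    [0,0,0],
    [0,0,0],
    [0,0,0],
    [0,0,0],
    [0,0,0],
    [0,0,0],
    [0,0,0],
  ],
)

```text
t: 24.12
ee_pos: [0.6256, -0.1874, 0.1834]
tcp_rot: [[0.062, 0.998, -0.0], [0.998, -0.062, 0.001], [0.001, -0.0, -1.0]]
contact_force: [0.7, -0.1, 0.6]
finger_gap: 0.0511
grip_force: 42.0
```

```bash
python3 go.py .6253 -.1918 .0490 -3.7; python3 - <<'E'
from h import *
s=robot.get_image('scene')
cv2.imwrite('pics/s6.png',cv2.convertScaleAbs(cv2.resize(s[130:350,150:400],None,fx=2,fy=2),alpha=1.5))
E
```

```text
t 24.1167 p [ 0.6256 -0.1874  0.1834] yaw -3.5666367434324906 gap 0.05106527231769199 F [ 0.6912 -0.0959  0.589 ] grip 41.963592767715454
dp [-0.0057  0.      0.1679] dr [-0.0001 -0.0006  0.0015]
```

View pics/s6.png

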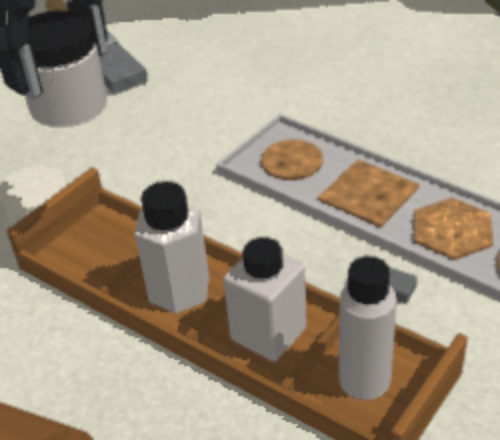

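The jar is held upright at crop (65,80), and the three placed bottles are steady. I align it and lower.

Request:
carry_out(
  dp=[
    [-0.003,0,0.005],
    [-0.0055,0,0.02],
    [-0.0055,0,0.045],
    [-0.0055,0,0.07],
    [-0.0055,0,0.095],
    [-0.0055,0,0.12],
    [-0.0055,0,0.14],
    [-0.0055,0,0.153],
    [-0.0055,0,0.161],
    [-0.0055,0,0.165],
    [-0.0055,0,0.167],
    [-0.0055,0,0.167],
  ],
  dr=[
    [0,0,0],
    [0,0,0],
    [0,0,0],
    [0,0,0],
    [0,0,0],
    [0,0,0],
    [0,0,0],
    [0,0,0],
    [0,0,0],
    [0,0,0],
    [0,0,0],
    [0,0,0],
  ],
)

```text
t: 25.17
ee_pos: [0.6258, -0.1942, 0.0497]
tcp_rot: [[0.065, 0.998, 0.001], [0.998, -0.065, -0.0], [-0.0, 0.001, -1.0]]
contact_force: [-0.3, 0.6, -1.2]
finger_gap: 0.0509
grip_force: 42.0
```

Request:
carry_out(
  dp=[
    [0,0,0.0005],
    [0,0,0.001],
    [0,0,0.0015],
    [0,0,0.0015],
  ],
  dr=[
    [0,0,0],
    [0,0,0],
    [0,0,0],
    [0,0,0],
  ],
)

```text
t: 25.5
ee_pos: [0.6257, -0.1943, 0.0485]
tcp_rot: [[0.065, 0.998, 0.001], [0.998, -0.065, -0.0], [-0.0, 0.001, -1.0]]
contact_force: [-0.5, -0.7, -1.1]
finger_gap: 0.0508
grip_force: 42.0
```

Request:
carry_out(
  dp=[
    [0.0015,0,0],
    [0.003,0,0],
    [0.003,0,0.0005],
    [0.003,0,0.001],
    [0.003,0,0.0013],
    [0.003,0,0.0013],
  ],
  dr=[
    [0,0,0],
    [0,0,0],
    [0,0,0],
    [0,0,0],
    [0,0,0],
    [0,0,0],
  ],
)

```text
t: 26.0
ee_pos: [0.6258, -0.1913, 0.0478]
tcp_rot: [[0.065, 0.998, 0.0], [0.998, -0.065, 0.0], [0.0, 0.0, -1.0]]
contact_force: [-2.1, 0.6, 4.8]
finger_gap: 0.0512
grip_force: 42.7
```

Contact made. I release, rise, then back off.

Request:
carry_out(
  dp=[
    [0,0,0],
    [0,0,0],
    [0,0,0],
    [0,0,0],
    [0,0,-0.01],
    [0,0,-0.03],
    [0,0,-0.055],
    [0,0,-0.085],
    [0,0,-0.115],
    [0,0,-0.145],
    [0,0,-0.165],
    [0,0,-0.17],
  ],
  dr=[
    [0,0,0],
    [0,0,0],
    [0,0,0],
    [0,0,0],
    [0,0,0],
    [0,0,0],
    [0,0,0],
    [0,0,0],
    [0,0,0],
    [0,0,0],
    [0,0,0],
    [0,0,0],
  ],
  grip=0.8,
)

```text
t: 27.0
ee_pos: [0.6272, -0.1917, 0.187]
tcp_rot: [[0.065, 0.998, 0.005], [0.998, -0.065, -0.001], [-0.001, 0.005, -1.0]]
contact_force: [0.7, -0.9, 0.2]
finger_gap: 0.0683
grip_force: 0.0
```

Request:
carry_out(
  dp=[
    [-0.02,-0.02,0],
    [-0.05,-0.05,0],
    [-0.09,-0.09,0],
    [-0.13,-0.13,0],
    [-0.17,-0.17,0],
    [-0.21,-0.21,0],
    [-0.25,-0.25,0],
    [-0.28,-0.28,0],
    [-0.3,-0.3,0],
    [-0.31,-0.31,0],
    [-0.31,-0.31,0],
    [-0.31,-0.31,0],
  ],
  dr=[
    [0,0,0],
    [0,0,0],
    [0,0,0],
    [0,0,0],
    [0,0,0],
    [0,0,0],
    [0,0,0],
    [0,0,0],
    [0,0,0],
    [0,0,0],
    [0,0,0],
    [0,0,0],
  ],
)

```text
t: 28.0
ee_pos: [0.3617, -0.4231, 0.1827]
tcp_rot: [[0.067, 0.998, -0.0], [0.998, -0.067, 0.001], [0.001, -0.0, -1.0]]
contact_force: [0.4, 0.8, -1.1]
finger_gap: 0.0683
grip_force: 0.0
```

```bash
python3 - <<'E'
from h import *
s,t=robot.get_image('scene'),robot.get_image('top')
a=caps(s,(150,180,380,350)); b=caps(t,(215,130,470,220))
a=[x[0] for x in a if x[1][4]>150]; b=[x[0] for x in b if x[1][4]>150]
a=sorted(a,key=lambda p:p[0]); b=sorted(b,key=lambda p:-p[0]); print(a,b)
if len(a)==len(b)==4: print(tri(a,b))
cv2.imwrite('pics/f.png',cv2.convertScaleAbs(cv2.resize(np.vstack([s[170:370,140:400],t[100:250,215:475]]),None,fx=1.7,fy=1.7),alpha=1.5))
E
```

```text
[array([193.0091, 229.4282]), array([231.913 , 232.6453]), array([280.828 , 258.7325]), array([333.7544, 269.9223])] [array([435.4426, 174.1217]), array([396.9187, 170.3812]), array([378.7982, 164.7133]), array([343.0592, 168.9586]), array([317.7567, 162.3   ]), array([287.3333, 162.7641]), array([246.6156, 159.6085])]
```

View pics/f.png

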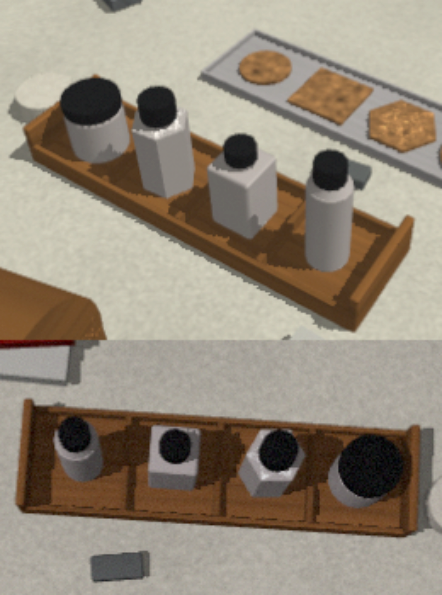

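The final view shows, left to right from the robot, tall, square, hex and jar, all upright in their own bays. Top-view caps are at crop (74,434), (175,446), (278,450) and (370,466). I check their positions against the bay centres.

```bash
python3 - <<'E'
from h import *
P=tri([(193,229.4),(231.9,232.6),(280.8,258.7),(333.75,269.9)],[(432.7,174.1),(378.8,164.7),(317.8,162.3),(258.7,155.5)]); print(P)
print((P[:,:2]-np.array([[.6253,-.1918],[.6304,-.1119],[.6356,-.0321],[.6407,.0478]]))*1000)
E
```

```text
[[ 0.6268 -0.1924  0.0598  0.0026]
 [ 0.632  -0.1123  0.0908  0.003 ]
 [ 0.6369 -0.031   0.0836  0.0023]
 [ 0.6406  0.047   0.1046  0.0022]]
[[ 1.4539 -0.6291]
 [ 1.5773 -0.3573]
 [ 1.3059  1.0598]
 [-0.0945 -0.8345]]
```

All four are within 2 mm of their bay centres, at the same cap heights as before. Handing in.

```bash
python3 -c "
from plant import robot
print(robot.finish_job())"
```

```text
the job is handed in; nothing more can be done
None
```

The job is handed in at about 28 s: the carrier now holds, left to right, the tall, square and hex bottles and the jar (the tray order reversed), each upright and measured within 2 mm of its bay's middle.

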